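# Clear the bearing tester, open its screen and start it

### The job

Someone has left the yellow carton on the closed lid of the bearing tester: lift it off and stack it, flat and well centred, on top of the orange carton. Then raise the tester's screen by its pull bar until it stands open 105 degrees (a little past upright, leaning back), where its stiff hinge holds it, and start the measurement by pressing the round green start key on the deck fully down. Do not drop or tip the carton, leave the orange carton and the other things on the bench where they stand, and leave the screen at that angle.

Things in the scene. Friction and masses are not known exactly. Their poses are not given: they have to be found in the camera images.
- tester: portable bearing tester, a clam-shell instrument fixed on the bench: black base 160 x 240 mm (x, y), 42 mm high, with a dark green screen half as its lid. Origin at the centre of its underside on the bench; its x points from its front (pull bar) to its back (hinge), z up. Closed, the flat top of the lid is 64 mm above the bench and reaches over x -78 to +70 mm, y -116 to +116 mm
- screen (a joint): opening angle of the tester's screen half (rad): 0 closed flat on the base, 1.57 upright, up to 2.4; grows as its front edge is raised and swung back. Stiff friction hinge (about 0.6 N m besides the weight, 4 to 6 N at the pull bar), stays at any angle where it is left
- screen_hinge (a point): middle of the hinge line, at the back of the tester (x +72 mm, z 50 mm in the tester's frame); the line runs along the tester's y
- screen_handle (a point): middle of the pull bar on the screen half's free edge: a round steel bar 12 mm thick and 100 mm long, parallel to the hinge line and 183 mm from it, with a clear gap of 27 mm between it and the edge of the lid; closed, it lies 54 mm above the bench in front of the base with nothing below it. Being round it turns within the fingers when pinched from above as the screen swings
- start_key_top (a point): centre of the top of the round green start key, 22 mm across, on the deck near the tester's front right corner (x -46 mm, y -80 mm, z 52 mm in the tester's frame; the deck round it is at 43 mm); the closed screen half covers it
- start_key (a joint): how far the start key is pressed (m): 0 free, 0.005 fully down at about 4 N; it springs back
- yellow_carton: yellow and white carton 50 x 88 x 62 mm (x, y, z), about 0.16 kg, lying on the closed lid; origin at the centre of its underside
- orange_carton: orange carton 105 x 105 x 101 mm, about 0.4 kg, loose on the bench to the left of the tester; origin at the centre of its underside, so its top is at 101 mm
- solvent_tin: round white solvent tin with a red spout, 90 mm across and 127 mm high, standing at the left; origin under its centre (bystander)
- threadlock: small black bottle with a white cone nozzle, 30 x 45 x 128 mm, standing at the left front; origin under its centre (bystander)
- grease_tube: orange grease cartridge 136 mm long, 37 mm thick, lying at the right; origin under its centre (bystander)
There are look-alikes about, which are no part of the job. What is shaped like the yellow_carton but pink is not meant.

How it is judged:
By the outcome, as a careful person would: the job done as asked, in the order asked, and still so for the second after the job is handed in, with the robot touching nothing.
It also fails if it takes over 64 s, if anything falls off the work surface, if the arm or the gripper's body presses on something with over 40 N, if the wrist force passes 120 N, or if a joint passes its speed limit or range.

### The arm

A 6-joint arm with a two-finger parallel gripper is mounted at the origin on a cart in front of the work surface, level with it; the furniture and walls round the work are solid. World frame = base frame: x ahead of the robot, y to its left, z up, the work surface at z = 0. Lengths are in m, angles in degrees, forces in N, time in s.
With the tool pointing down it reaches from about 0.3 to 0.75 m from the base axis. Payload 8.5 kg.
Tool frame: the origin (TCP) lies at the very end of the fingers, on their centre line; the grasp point (between the pads) lies 19 mm behind it; z points along the fingers, y is the line along which they close (so a half turn about z gives the same grasp; the last joint's range is limited). The gripper opens to 85 mm and grips with 20 to 120 N. Pads are 22 mm wide; open, the fingers measure 114 mm over their backs; the gripper's body (76 mm by 85 mm) begins 54 mm behind the grasp point. The pads swing forward as they close: fully open they stand 13 mm farther back than shut.
Start: joints at [64.498, 21.807, 74.336, -0, 83.858, -12.336], TCP at [0.125, 0.536, 0.231] pointing down, gripper open.
Joint ranges: [-178.18, 178.18], [-50.72, 133.34], [12.68, 142.11], [-81.47, 261.47], [9.98, 163.14], [-165.26, 165.26]. Speed limits (degrees/s): [136.94, 136.94, 180, 180, 180, 180].

### API

Orientations are given as a 3x3 rotation matrix whose columns are the frame's x, y, z axes.
In Python, from rig import env, optics, spotter gives the robot as it stands.
- The arm moves only by the shell command python3 -m crank 'ROWS' [FORCE]. ROWS is JSON, one flat list of numbers, 5 for each row, row after row: the finger opening in cm, from 0 to 8.54, then the shift along the tool's x, y, z in cm, then the turn about the tool's z in rad. A call has exactly 8 rows; each row shifts and turns the commanded pose from where the row before left it, along the tool's axes as they then stand; what a row does not reach is not made up. A row lasts 1/12 s, in which the tool goes at most 41.7 mm and 7.16 degrees, less where a joint would pass 70% of its speed; a pose out of reach is approached as far as the arm can. A call is refused whole if a number of a shift passes 4.17 or a number of a turn 0.125, either way. A call with a gripper value outside its range is refused whole. The fingers move at their own pace and stop on an object; FORCE is the grip in N (left out, the last holds). Time passes only in rows, so rows that do not move let the fingers close, or fill a call up. It gives the time, the measured TCP pose, the force, the opening and the grip force at its end, in the units of the state.
- env.observe(): the state, without advancing time (a new reading comes with each control period).
- optics.get_image(name): name is "scene" or "top"; returns a dict with "color" (384x512x3 uint8, red, green, blue), "intrinsics" (3x3 intrinsics, pixels), "pose" (4x4, takes a point from camera to world coordinates). Camera axes: x right, y up, looking along -z (the intrinsics and any distortion apply to the point x, -y, -z); pixel columns grow to the right and rows downward; lengths in m; the calibration is good to about 2 mm. A picture is of the moment at which its call begins. There is no depth.
- env.close_job(): hands the job in; it is judged then, once.
Trained networks look in a picture, given as the dict that the camera call returned (one of the last four; its "shot" number tells which), for a name from the list of things; names that differ only in an ending like _2 or _b are one class to them, and where a whole thing is asked for, a point or a joint stands for the part that bears it (a point fixed in the world has none). Each returns a list of dicts, best first, with "score" (0 to 1); they miss things now and then, are a little off and sometimes report something else, mostly with a low value. They report only what shows in the picture. A call takes as long as a camera call. They do not tell look-alikes from the thing itself.
- spotter.look_for(picture, query): "at" ([column, row] as shares, 0 to 1, of the picture: columns of its width, rows of its height, amid what is visible of it).
The state is a dict: "time_s": time; "q": joint angles; "qvel": joint speeds; "joint_efforts": joint torques, N m; "position": TCP position; "tool_rot": TCP orientation; "ft_force": force on the tool from outside, world axes, zero at the start; "wrist_torque": the same for the moment, N m; "grip_width": finger opening in m; "gripper_force": force on a finger pad.
Only numpy, scipy, OpenCV 4.12 (cv2) and the standard library are available. Lean on these libraries where they do the work, as an engineer would, in place of code of your own. Each camera call takes 0.05 s, during which the arm holds its last target. There are 200 camera calls.

## Working session

There is one attempt and no reset: what is moved stays moved. The work goes in short steps, Python scripts to look and compute and a shell command to move; the robot and the scene stay as the last step left them, time stands still between calls to the robot, and variables do not carry over. Pictures are saved under pics/ and viewed, at most 10 in all, crops included, and the job is handed in when it is done.

```bash
ls; mkdir -p pics; cat > h.py <<'E'
from rig import env, optics, spotter
import numpy as np, cv2
def shot(n,save=None):
    p=optics.get_image(n)
    if save: cv2.imwrite('pics/'+save,p['color'][:,:,::-1])
    return p
def ray(p,uv):
    K=np.array(p['intrinsics']);T=np.array(p['pose'])
    d=np.linalg.inv(K)@[uv[0],uv[1],1]; d=T[:3,:3]@[d[0],-d[1],-d[2]]
    return T[:3,3],d
def atz(p,uv,z):
    o,d=ray(p,uv); return o+d*(z-o[2])/d[2]
def proj(p,X):
    K=np.array(p['intrinsics']);T=np.array(p['pose'])
    c=T[:3,:3].T@(np.array(X)-T[:3,3]); v=K@[c[0],-c[1],-c[2]]; return v[:2]/v[2]
def tri(a,ua,b,ub):
    A=[];B=[]
    for p,u in((a,ua),(b,ub)):
        o,d=ray(p,u);d=d/np.linalg.norm(d);M=np.eye(3)-np.outer(d,d);A.append(M);B.append(M@o)
    X=np.linalg.lstsq(np.vstack(A),np.hstack(B),rcond=None)[0]; return X
def find(p,q,n=3):
    return [(round(r['score'],2),[round(r['at'][0]*512,1),round(r['at'][1]*384,1)]) for r in spotter.look_for(p,q)[:n]]
E
python3 - <<'E'
from h import *
a=shot('scene','s1.png');b=shot('top','t1.png')
cv2.imwrite('pics/both.png',np.hstack([a['color'],b['color']])[:,:,::-1][:, :, :])
for p in(a,b): print(np.round(p['pose'],3).tolist(),np.round(p['intrinsics'],1).tolist())
for q in['tester','yellow_carton','orange_carton','screen_handle','screen_hinge','solvent_tin','threadlock','grease_tube']:
    print(q,find(a,q),find(b,q))
s=env.observe();print({k:np.round(v,3).tolist() for k,v in s.items()})
E
```

```text
pics
[[0.804, 0.446, -0.393, -0.022], [-0.594, 0.599, -0.536, -0.638], [-0.004, 0.664, 0.747, 1.089], [0.0, 0.0, 0.0, 1.0]] [[378.7, 0.0, 256.0], [0.0, 378.7, 191.6], [0.0, 0.0, 1.0]]
[[0.023, 0.982, -0.188, 0.228], [-1.0, 0.025, 0.009, 0.06], [0.013, 0.188, 0.982, 1.462], [0.0, 0.0, 0.0, 1.0]] [[447.6, 0.0, 256.6], [0.0, 447.6, 182.1], [0.0, 0.0, 1.0]]
tester [(0.81, [292.5, 238.6])] [(0.7, [301.7, 176.2])]
yellow_carton [(0.74, [308.7, 234.5]), (0.69, [259.3, 190.7]), (0.55, [294.9, 238.1])] [(0.81, [234.4, 169.6]), (0.78, [329.6, 176.2])]
orange_carton [(0.9, [220.3, 173.2]), (0.45, [293.0, 236.4])] [(0.69, [181.6, 187.8])]
screen_handle [(0.7, [294.6, 237.7])] [(0.74, [304.0, 178.3]), (0.68, [386.8, 200.4])]
screen_hinge [(0.66, [292.6, 235.7])] [(0.78, [301.3, 176.1])]
solvent_tin [(0.79, [190.2, 135.2]), (0.23, [293.4, 237.4])] [(0.93, [106.6, 183.6])]
threadlock [(0.55, [179.0, 159.5]), (0.38, [292.2, 236.4])] []
grease_tube [(0.91, [337.9, 307.5])] [(0.63, [387.5, 197.5])]
{'time_s': 0.9, 'q': [64.498, 21.807, 74.335, 0.001, 83.858, -12.335], 'qvel': [0.035, 0.006, -0.006, -0.014, 0.034, 0.054], 'joint_efforts': [-0.001, -44.833, -23.146, -0.0, 0.001, -0.0], 'position': [0.125, 0.536, 0.231], 'tool_rot': [[-0.974, 0.228, -0.0], [0.228, 0.974, 0.0], [0.0, 0.0, -1.0]], 'ft_force': [-0.214, 0.127, -0.799], 'wrist_torque': [-0.019, -0.018, 0.012], 'gripper_force': 0.0, 'grip_width': 0.086}
```

View pics/s1.png

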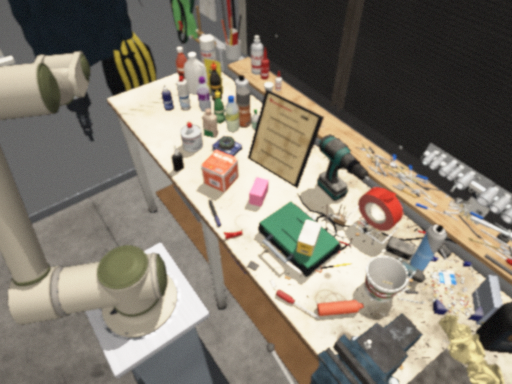

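View pics/t1.png

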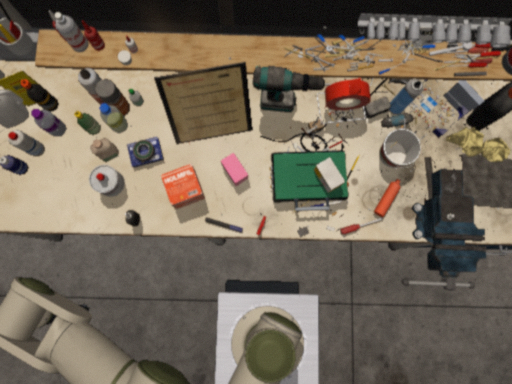

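The yellow carton could be confused with two things:
- Yellow/white box on the green lid, scene (309,235), top (330,176). This is the one I want.
- Pink box on the bench, scene (259,191), top (234,170). This is a look-alike.

The orange carton is at scene (220,172), top (182,187). I'll check these in one close crop.

```bash
python3 - <<'E'
from h import *
a=cv2.imread('pics/s1.png');b=cv2.imread('pics/t1.png')
c1=cv2.resize(a[190:280,240:360],(800,600),interpolation=cv2.INTER_CUBIC)[:, :]
c2=cv2.resize(b[140:230,260:380],(800,600),interpolation=cv2.INTER_CUBIC)
c3=cv2.resize(b[150:222,150:246],(800,600),interpolation=cv2.INTER_CUBIC)
cv2.imwrite('pics/c1.png',c1);cv2.imwrite('pics/c2.png',c2);cv2.imwrite('pics/c3.png',c3)
E
```

```text
(no output)
```

View pics/c1.png

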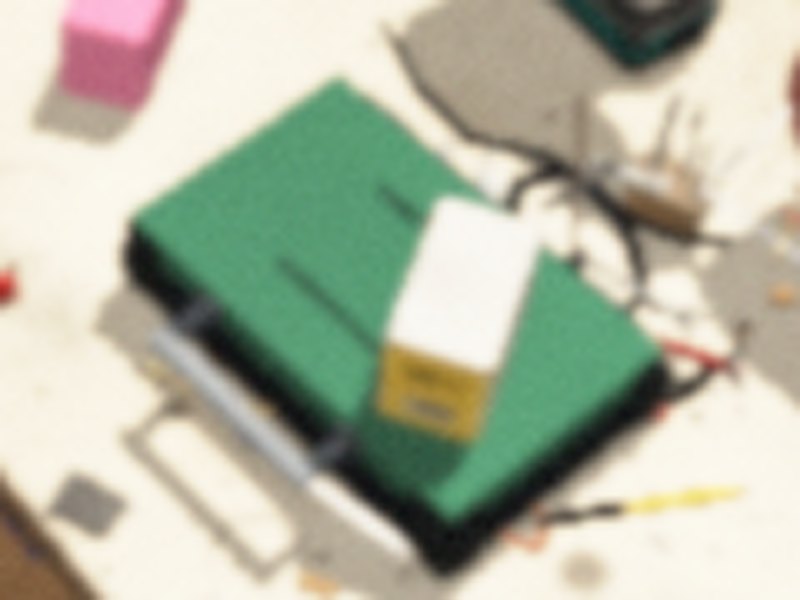

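View pics/c2.png

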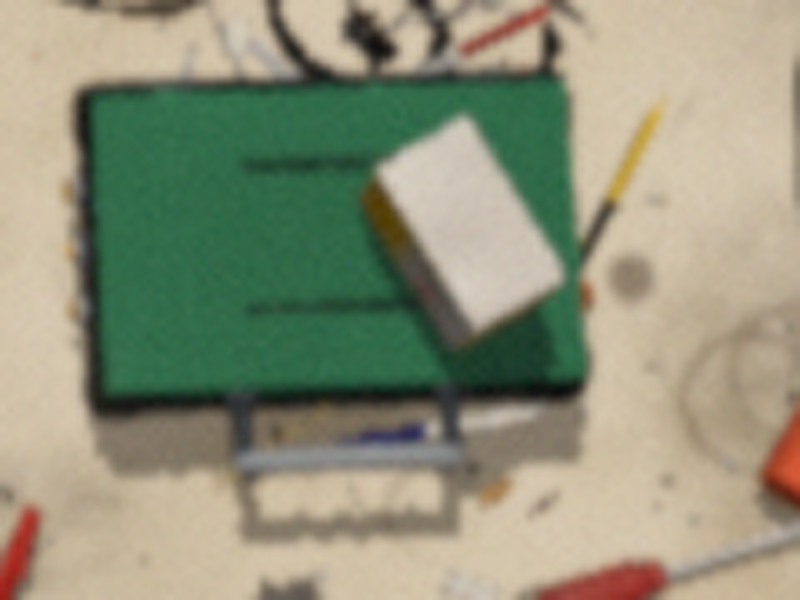

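The crops confirm the white-topped yellow carton lies on the green lid, turned relative to it. Its top corners are readable in both views. The pull bar runs in the top view from c2 (240,458) to (460,455). Next I'll triangulate.

```bash
cat >> h.py <<'E'
def c1(u,v): return (240+u/6.667-.5+.075,190+v/6.667-.425)
def c2(u,v): return (260+u/6.667-.425,140+v/6.667-.425)
E
python3 - <<'E'
from h import *
a=shot('scene');b=shot('top')
P=[]
for n,u,v in[('FL',(437,197),(375,175)),('FR',(542,245),(465,115)),('NL',(385,347),(460,350)),('NR',(487,375),(563,272)),
 ('lidFL',(340,80),(92,93)),('lidFR',(662,350),(565,78)),('lidNR',(450,520),(583,383)),('lidNL',(135,222),(105,395)),
 ('barL',(158,338),(240,458)),('barR',(312,475),(460,455))]:
    X=tri(a,c1(*u),b,c2(*v)); P.append(X); print(n,X.round(4),(proj(a,X)-c1(*u)).round(1),(proj(b,X)-c2(*v)).round(1))
P=np.array(P)
c=[atz(b,c2(*v),.126) for v in((375,175),(465,115),(460,350),(563,272))];c=np.array(c)
print('top-only centre',c.mean(0),'tri',P[:4].mean(0))
for A,B in((0,1),(2,3),(0,2),(1,3)): d=c[B]-c[A];print(np.linalg.norm(d),np.degrees(np.arctan2(d[1],d[0])))
L=np.array([atz(b,c2(*v),.064) for v in((92,93),(565,78),(583,383),(105,395))]);print(L.round(3))
d=L[1]-L[0];e=L[2]-L[3];print(np.degrees(np.arctan2(d[1],d[0])),np.degrees(np.arctan2(e[1],e[0])),L.mean(0))
B=[atz(b,c2(*v),.054) for v in((240,458),(460,455))];print('bar',B)
for q in['orange_carton']:
  u=find(a,q)[0][1];v=find(b,q)[0][1];print(q,tri(a,u,b,v))
E
```

```text
FL [ 0.541  -0.1335  0.1219] [-0.2  0.1] [ 0.1 -0.2]
FR [ 0.5734 -0.1774  0.1055] [ 0.2 -0.1] [-0.1  0.2]
NL [ 0.4665 -0.1767  0.109 ] [-1.7  0.5] [ 0.8 -1.6]
NR [ 0.4977 -0.2206  0.1139] [ 0.3 -0.1] [-0.1  0.3]
lidFL [ 0.5946 -0.0052  0.0495] [-0.  0.] [ 0. -0.]
lidFR [ 0.6066 -0.2355  0.0553] [ 0. -0.] [-0.  0.]
lidNR [ 0.4586 -0.2434  0.0545] [-0.7  0.2] [ 0.3 -0.6]
lidNL [ 0.4475 -0.0147  0.0488] [-0.5  0.1] [ 0.3 -0.5]
barL [ 0.4167 -0.0787  0.0475] [ 0.2 -0. ] [-0.1  0.1]
barR [ 0.4233 -0.185   0.0512] [-0.9  0.2] [ 0.4 -0.8]
top-only centre [ 0.51574803 -0.17409296  0.126     ] tri [ 0.51967156 -0.17704981  0.11258964]
0.051081269743447656 -54.68723398820016
0.06042884602367325 -51.759495107996685
0.08940869579333006 -154.4149051050062
0.08523686566380037 -148.61476758404194
[[ 0.591 -0.005  0.064]
 [ 0.604 -0.234  0.064]
 [ 0.455 -0.24   0.064]
 [ 0.443 -0.013  0.064]]
-86.59435077813092 -87.09288523291633 [ 0.52342159 -0.12290466  0.064     ]
bar [array([ 0.41632426, -0.07831786,  0.054     ]), array([ 0.42039668, -0.18319609,  0.054     ])]
orange_carton [0.47380765 0.28673871 0.0333101 ]
```

View pics/c3.png

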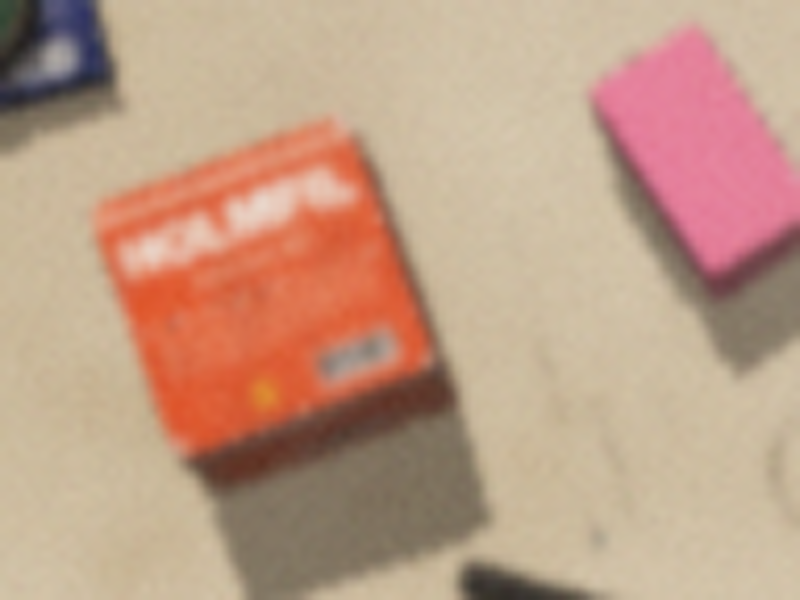

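The orange carton's top corners in c3 are (97,205), (335,120), (435,360) and (185,455). Triangulated heights come out about 11 mm lower than the stated lid and carton heights. I'll fit known-size boxes to the corners and work out the moves from that.

```bash
cat >> h.py <<'E'
def fit(p,uvs,z,lx,ly):
    W=np.array([atz(p,u,z)[:2] for u in uvs]); M=np.array([[1,1],[1,-1],[-1,1],[-1,-1]])*[lx/2,ly/2]
    c=W.mean(0); H=M.T@(W-c); U,S,V=np.linalg.svd(H); R=V.T@np.diag([1,np.sign(np.linalg.det(V.T@U.T))])@U.T
    return c.round(4),round(float(np.degrees(np.arctan2(R[1,0],R[0,0]))),1),np.abs(W-c-M@R.T).max().round(4)
def c3(u,v): return (150+u/8.333-.44,150+v/8.333-.44)
def go(x,y,z,head=None,s=None):
    """turn (rad about tool z) first, then shift in tool cm (after turn)"""
    s=s or env.observe();R=np.array(s['tool_rot']);h0=np.degrees(np.arctan2(R[1,1],R[0,1]));h=h0 if head is None else head
    t=np.radians((h0-h+180)%360-180); R=R@np.array([[np.cos(t),-np.sin(t),0],[np.sin(t),np.cos(t),0],[0,0,1]])
    d=R.T@(np.array([x,y,z])-s['position'])*100
    print('head0 %.1f turn %.3f rad (%.1f rows) shift cm'%(h0,t,abs(t)/.125),d.round(2),'rows %.1f'%(np.linalg.norm(d)/4.17))
E
python3 - <<'E'
from h import *
a=shot('scene');b=shot('top')
Y=[(375,175),(465,115),(460,350),(563,272)]; Z=[(437,197),(542,245),(385,347),(487,375)]
yt=[c2(*v) for v in(Y[0],Y[1],Y[2],Y[3])];ys=[c1(*v) for v in Z]
# M rows: (+x,+y)=FL,(+x,-y)=FR,(-x,+y)=NL,(-x,-y)=NR ; long=x here
print('yel top',fit(b,yt,.126,.088,.05)); print('yel scene',fit(a,ys,.126,.088,.05))
O=[(97,205),(335,120),(185,455),(435,360)]
print('or',fit(b,[c3(*v) for v in O],.101,.105,.105))
Lt=[(92,93),(565,78),(105,395),(583,383)];Ls=[(340,80),(662,350),(135,222),(450,520)]
print('lid',fit(b,[c2(*v) for v in Lt],.064,.148,.232),fit(a,[c1(*v) for v in Ls],.064,.148,.232))
go(.517,-.175,.20,120)
E
```

```text
yel top (array([ 0.5157, -0.1741]), 30.7, np.float64(0.0065))
yel scene (array([ 0.5133, -0.1837]), 30.6, np.float64(0.004))
or (array([0.4777, 0.2805]), 22.9, np.float64(0.0058))
lid (array([ 0.5234, -0.1229]), 3.1, np.float64(0.0024)) (array([ 0.5215, -0.1313]), 3.7, np.float64(0.004))
head0 76.8 turn -0.753 rad (6.0 rows) shift cm [  1.6  -81.12   3.13] rows 19.5
```

```bash
python3 -m crank '[8.5,0,0,0,-0.125, 8.5,0,0,0,-0.125, 8.5,0,0,0,-0.125, 8.5,0,0,0,-0.125, 8.5,0,0,0,-0.125, 8.5,0,0,0,-0.128, 8.5,0,0,0,0, 8.5,0,0,0,0]' | tail -3
python3 -m crank '[8.5,0,0,0,-0.125, 8.5,0,0,0,-0.125, 8.5,0,0,0,-0.125, 8.5,0,0,0,-0.125, 8.5,0,0,0,-0.125, 8.5,0,0,0,-0.125, 8.5,0.1,-4,0,0, 8.5,0.1,-4,0,0]'
python3 -m crank '[8.5,0.1,-4,0,0, 8.5,0.1,-4,0,0, 8.5,0.1,-4,0,0, 8.5,0.1,-4,0,0, 8.5,0.1,-4,0,0, 8.5,0.1,-4,0,0, 8.5,0.1,-4,0,0, 8.5,0.1,-4,0,0]'
python3 -c "
from h import *
go(.517,-.175,.20,120.6)"
```

```text
time_s: 1.87
position: [0.1631, 0.4648, 0.2308]
tool_rot: [[-0.866, -0.5, -0.0], [-0.5, 0.866, -0.0], [0.0, -0.0, -1.0]]
ft_force: [1.2, -0.4, 1.5]
grip_width: 0.085
gripper_force: 0.0
time_s: 2.53
position: [0.3158, 0.1817, 0.2316]
tool_rot: [[-0.868, -0.497, 0.001], [-0.497, 0.868, 0.0], [-0.001, -0.0, -1.0]]
ft_force: [0.9, 1.1, -0.9]
grip_width: 0.085
gripper_force: 0.0
head0 119.8 turn -0.014 rad (0.1 rows) shift cm [  0.84 -40.94   3.17] rows 9.9out of range
```

```bash

python3 -m crank '[8.5,0.1,-4,0.3,-0.014, 8.5,0.1,-4,0.3,0, 8.5,0.1,-4,0.3,0, 8.5,0.1,-4,0.3,0, 8.5,0.1,-4,0.3,0, 8.5,0.1,-4,0.3,0, 8.5,0.1,-4,0.3,0, 8.5,0.1,-4,0.3,0]' >/dev/null
python3 -m crank '[8.5,0,-4,0.5,0, 8.5,0,-2,0.3,0, 8.5,0,0,0,0, 8.5,0,0,0,0, 8.5,0,0,0,0, 8.5,0,0,0,0, 8.5,0,0,0,0, 8.5,0,0,0,0]'
python3 - <<'E'
from h import *
go(.517,-.175,.20,120.6)
a=shot('scene');b=shot('top')
x=env.observe()['position'];print(proj(a,x),proj(b,x))
A=cv2.resize(a['color'][170:260,270:350],None,fx=6,fy=6,interpolation=2)[:, :400]
B=cv2.resize(b['color'][120:210,290:370],None,fx=6,fy=6,interpolation=2)[:,:400]
for im,q in((A,proj(a,x)-[270,170]),(B,proj(b,x)-[290,120])): cv2.circle(im,tuple(int(k) for k in q*6),4,(255,0,0),1)
cv2.imwrite('pics/d1.png',np.hstack([A,B])[:,:,::-1])
E
```

```text
time_s: 3.87
position: [0.5014, -0.1472, 0.1998]
tool_rot: [[-0.86, -0.51, 0.001], [-0.51, 0.86, -0.0], [-0.0, -0.001, -1.0]]
ft_force: [0.2, 0.8, -0.0]
grip_width: 0.0849
gripper_force: 0.0
head0 120.7 turn 0.001 rad (0.0 rows) shift cm [ 0.07 -3.19 -0.02] rows 0.8
[300.42677823 212.60681303] [324.66318096 173.04606337]
```

View pics/d1.png

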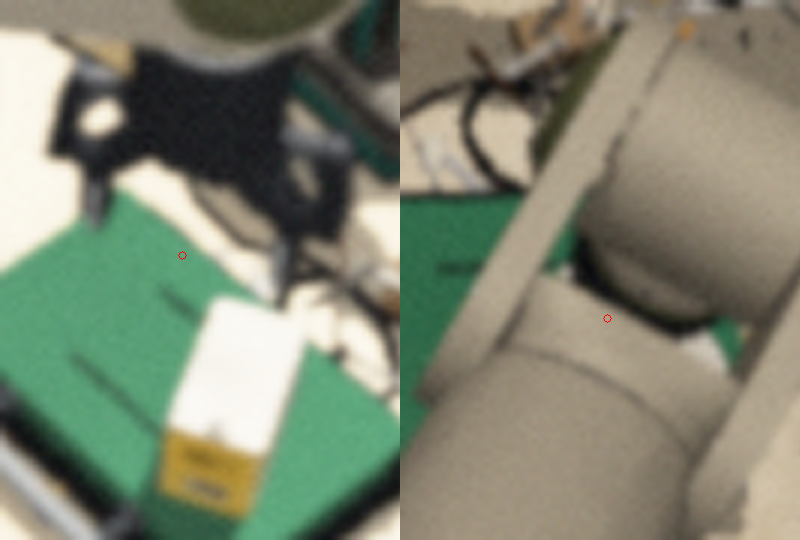

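The scene camera shows the real fingertips at crop mid (190,262), while the calibrated TCP projects to (182,255). The tips stand 13 mm back when open, so the scene camera is off by about 4–5 px (~10 mm). Correcting for that agrees with the top camera, so I'll use the top camera with the known heights.

```bash
python3 -c "
from h import *
go(.516,-.174,.075,120.7)"
python3 -m crank '[8.5,0.1,-3,0,0, 8.5,0,0,1.5,0, 8.5,0,0,2,0, 8.5,0,0,2,0, 8.5,0,0,1.0,0, 8.5,0,0,0,0, 8.5,0,0,0,0, 8.5,0,0,0,0]'
python3 -c "
from h import *
go(.516,-.174,.075,120.7)"
```

```text
head0 120.6 turn -0.001 rad (0.0 rows) shift cm [ 0.11 -3.02 12.46] rows 3.1
time_s: 4.63
position: [0.5165, -0.1744, 0.1355]
tool_rot: [[-0.861, -0.509, 0.002], [-0.509, 0.861, -0.001], [-0.001, -0.002, -1.0]]
ft_force: [0.5, 0.1, 0.2]
grip_width: 0.0849
gripper_force: 0.0
head0 120.6 turn -0.001 rad (0.0 rows) shift cm [0.02 0.07 6.05] rows 1.5
```

```bash

python3 -m crank '[8.5,0,0,1,0, 8.5,0,0,1,0, 8.5,0,0,1,0, 8.5,0,0,1,0, 8.5,0,0,1,0, 8.5,0,0,1,0, 8.5,0,0,0,0, 8.5,0,0,0,0]'
python3 - <<'E'
from h import *
a=shot('scene')
x=env.observe()['position'];q=proj(a,x)
A=cv2.resize(a['color'][180:260,260:380],None,fx=6.6,fy=6.6,interpolation=2)
cv2.circle(A,tuple(int(k) for k in (q-[260,180])*6.6),4,(255,0,0),1)
cv2.imwrite('pics/d2.png',A[:,:,::-1])
E
```

```text
time_s: 5.3
position: [0.5158, -0.1742, 0.0737]
tool_rot: [[-0.861, -0.509, -0.001], [-0.509, 0.861, 0.001], [0.001, 0.001, -1.0]]
ft_force: [-0.8, 0.2, -0.0]
grip_width: 0.085
gripper_force: 0.0
```

View pics/d2.png

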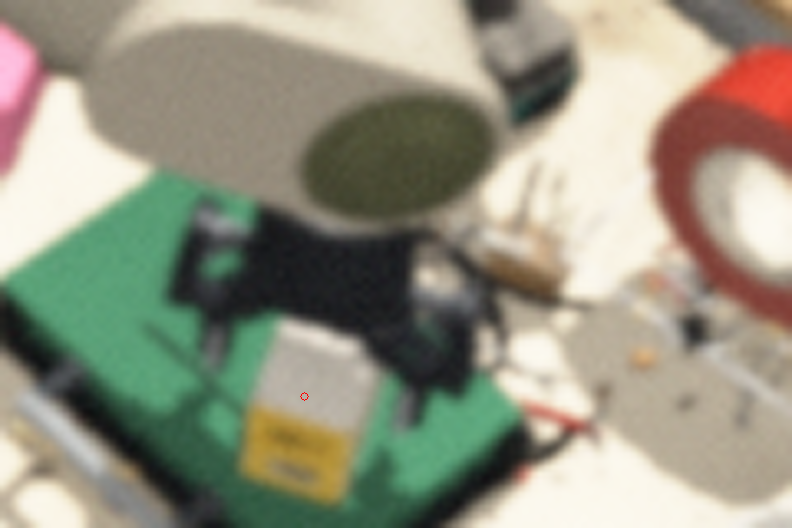

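The fingers straddle the carton evenly: tips at (213,360) and (407,425) in the crop, with the carton between them. Now I'll grip and lift.

```bash

python3 -m crank '[4,0,0,0,0, 4,0,0,0,0, 4,0,0,0,0, 4,0,0,0,0, 4,0,0,0,0, 4,0,0,0,0, 4,0,0,0,0, 4,0,0,0,0]' 35
python3 -m crank '[4,0,0,-0.5,0, 4,0,0,-1,0, 4,0,0,-2,0, 4,0,0,-2,0, 4,0,0,-2,0, 4,0,0,-1.5,0, 4,0,0,0,0, 4,0,0,0,0]'
python3 -c "
from h import *
go(.4777,.2805,.165,110)
go(.4777,.2805,.165,112.5)"
```

```text
time_s: 6.02
position: [0.5163, -0.1746, 0.075]
tool_rot: [[-0.861, -0.509, 0.001], [-0.509, 0.861, -0.001], [-0.001, -0.001, -1.0]]
ft_force: [-0.2, -0.8, 5.0]
grip_width: 0.0494
gripper_force: 36.5
time_s: 6.68
position: [0.5159, -0.1741, 0.1648]
tool_rot: [[-0.861, -0.509, 0.001], [-0.509, 0.861, -0.0], [-0.001, -0.001, -1.0]]
ft_force: [-1.2, 0.4, -2.3]
grip_width: 0.0501
gripper_force: 36.6
head0 120.6 turn 0.185 rad (1.5 rows) shift cm [-11.96  44.03  -0.05] rows 10.9
head0 120.6 turn 0.142 rad (1.1 rows) shift cm [-13.87  43.47  -0.05] rows 10.9
```

```bash

python3 -m crank '[4,0,0,0,0.085, 4,0,0,0,0.085, 4,-0.5,1.5,0,0, 4,-0.8,3,0,0, 4,-1.2,4,0,0, 4,-1.2,4,0,0, 4,-1.2,4,0,0, 4,-1.2,4,0,0]' >/dev/null
python3 -m crank '[4,-1.2,4,0,0, 4,-1.2,4,0,0, 4,-1.2,4,0,0, 4,-1.2,4,0,0, 4,-1.2,4,0,0, 4,-0.5,2,0,0, 4,0,0,0,0, 4,0,0,0,0]'
python3 -c "
from h import *
go(.4777,.2805,.115,111)"
```

```text
time_s: 8.02
position: [0.4814, 0.2676, 0.1629]
tool_rot: [[-0.934, -0.358, -0.003], [-0.358, 0.934, -0.001], [0.003, 0.0, -1.0]]
ft_force: [1.5, -0.4, -2.0]
grip_width: 0.05
gripper_force: 36.8
head0 111.0 turn -0.000 rad (0.0 rows) shift cm [-0.13  1.33  4.79] rows 1.2
```

```bash

python3 -m crank '[4,-0.1,1.3,0,0, 4,0,0,1,0, 4,0,0,1,0, 4,0,0,1,0, 4,0,0,0.5,0, 4,0,0,0,0, 4,0,0,0,0, 4,0,0,0,0]'
python3 - <<'E'
from h import *
a=shot('scene');go(.4777,.2805,.112,111)
A=cv2.resize(a['color'][120:210,170:270],None,fx=6.6,fy=6.6,interpolation=2)
cv2.imwrite('pics/d3.png',A[:,:,::-1])
E
```

```text
time_s: 8.68
position: [0.479, 0.2792, 0.1296]
tool_rot: [[-0.935, -0.356, 0.001], [-0.356, 0.935, 0.0], [-0.001, -0.0, -1.0]]
ft_force: [-0.4, 0.6, -0.9]
grip_width: 0.0501
gripper_force: 36.9
head0 110.9 turn -0.003 rad (0.0 rows) shift cm [0.08 0.15 1.77] rows 0.4
```

View pics/d3.png

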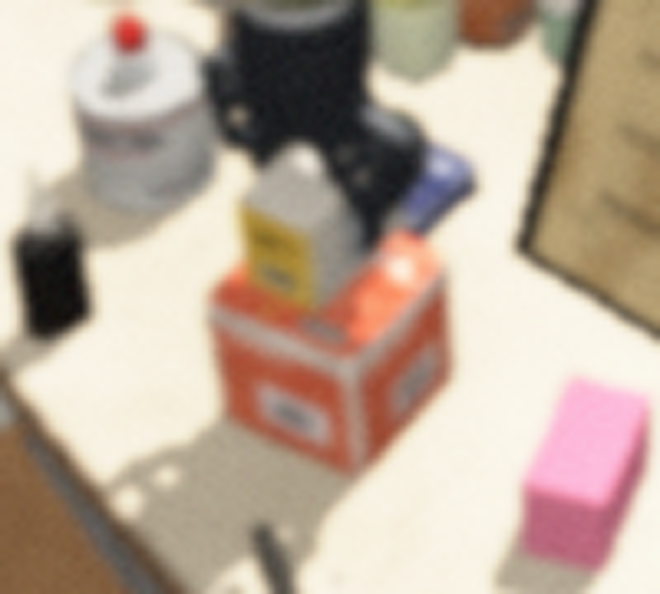

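```bash
python3 - <<'E'
from h import *
a=shot('scene'); c=lambda u,v:(170+u/6.6-.42,120+v/6.6-.42)
s=env.observe();zb=.064+s['position'][2]-.075
E=np.array([atz(a,c(*v),zb)[:2] for v in((250,283),(317,305))]);print(E,np.linalg.norm(E[1]-E[0]))
ax=-np.array(s['tool_rot'])[:2,0]; C=E.mean(0)+.044*ax
O=np.array([atz(a,c(*v),.101)[:2] for v in((213,297),(355,365),(452,262))]);print(O,np.linalg.norm(np.diff(O,axis=0),axis=1))
oc=(O[0]+O[2])/2; e=O[2]-O[0]; print('carton',C,'orange',oc,'tcp',s['position'])
d=O[1]-O[0];print('yaw',np.degrees(np.arctan2(d[1],d[0]))+90, 'from2', np.degrees(np.arctan2(*(O[2]-O[1])[::-1])))
R=np.array(s['tool_rot'])[:2,:2];print('move carton in tool cm',R.T@(oc-C)*100)
E
```

```text
[[0.42926533 0.27973864]
 [0.44980585 0.24263382]] 0.042410846981749704
[[0.41477787 0.29932721]
 [0.44980831 0.20650568]
 [0.53937699 0.24217934]] [0.09921174 0.0964114 ]
carton [0.48065195 0.27685286] orange [0.47707743 0.27075328] tcp [0.47891778 0.27938772 0.12975169]
yaw 20.67629049479325 from2 21.716542811217813
move carton in tool cm [ 0.551207   -0.44270882]
```

Top camera and bias-corrected scene agree on the orange centre (~.4785,.2805), and the TCP is within about 2 mm of it. I'll lower and release.

```bash

python3 -m crank '[4,0.2,0.1,0,0, 4,0,0,0.5,0, 4,0,0,0.4,0, 4,0,0,0.3,0, 4,0,0,0.2,0, 4,0,0,0.1,0, 4,0,0,0.1,0, 4,0,0,0,0]'
python3 -m crank '[4,0,0,0.05,0, 4,0,0,0.05,0, 4,0,0,0.05,0, 4,0,0,0,0, 4,0,0,0,0, 4,0,0,0,0, 4,0,0,0,0, 4,0,0,0,0]'
```

```text
time_s: 9.45
position: [0.4764, 0.2796, 0.1132]
tool_rot: [[-0.934, -0.356, -0.0], [-0.356, 0.934, -0.0], [0.0, -0.0, -1.0]]
ft_force: [-0.1, 0.5, -1.8]
grip_width: 0.0496
gripper_force: 36.9
time_s: 10.12
position: [0.4764, 0.2796, 0.1119]
tool_rot: [[-0.934, -0.356, 0.0], [-0.356, 0.934, 0.0], [-0.0, -0.0, -1.0]]
ft_force: [-0.9, 0.1, -0.5]
grip_width: 0.0496
gripper_force: 36.8
```

```bash

python3 -m crank '[4,0,0,0.05,0, 4,0,0,0.05,0, 4,0,0,0,0, 4,0,0,0,0, 4,0,0,0,0, 4,0,0,0,0, 4,0,0,0,0, 4,0,0,0,0]'
python3 -m crank '[6,0,0,0,0, 7,0,0,0,0, 7.5,0,0,0,0, 7.5,0,0,0,0, 7.5,0,0,0,0, 7.5,0,0,0,0, 7.5,0,0,-1,0, 7.5,0,0,-2,0]'
python3 -m crank '[8,0,0,-4,0, 8,0,0,-4,0, 8,0,0,-4,0, 8,0,0,-1,0, 8,1,-4,0,0, 8,1,-4,0,0, 8,1,-4,0,0, 8,1,-4,0,0]'
python3 -c "
from h import *
go(.418,-.13,.20,3.1)"
```

```text
time_s: 10.78
position: [0.4765, 0.2796, 0.1118]
tool_rot: [[-0.934, -0.356, 0.001], [-0.356, 0.934, 0.0], [-0.001, -0.0, -1.0]]
ft_force: [-3.3, -0.7, 7.9]
grip_width: 0.0494
gripper_force: 37.9
time_s: 11.45
position: [0.4755, 0.2793, 0.1398]
tool_rot: [[-0.934, -0.356, -0.004], [-0.356, 0.934, -0.001], [0.004, 0.0, -1.0]]
ft_force: [-0.9, 0.6, 0.2]
grip_width: 0.0751
gripper_force: 0.0
time_s: 12.12
position: [0.4957, 0.1144, 0.2718]
tool_rot: [[-0.934, -0.357, 0.001], [-0.357, 0.934, 0.0], [-0.001, -0.0, -1.0]]
ft_force: [0.8, -0.4, 0.0]
grip_width: 0.0803
gripper_force: 0.0
head0 110.9 turn 1.882 rad (15.1 rows) shift cm [-23.98  -9.09   7.17] rows 6.4
```

```bash

python3 -m crank '[5,0,0,0,0.125, 5,0,0,0,0.125, 5,0,0,0,0.125, 5,0,0,0,0.125, 5,0,0,0,0.125, 5,0,0,0,0.125, 5,0,0,0,0.125, 5,0,0,0,0.125]' >/dev/null
python3 -m crank '[3,0,0,0,0.125, 3,0,0,0,0.125, 3,0,0,0,0.125, 3,0,0,0,0.125, 3,0,0,0,0.125, 3,0,0,0,0.125, 3,0,0,0,0.125, 3,0,0,0,0]'
python3 - <<'E'
from h import *
a=shot('scene');b=shot('top');go(.418,-.13,.20,3.1)
A=cv2.resize(a['color'][130:200,190:250],None,fx=6.6,fy=6.6,interpolation=2)
B=cv2.resize(b['color'][155:225,150:210],None,fx=6.6,fy=6.6,interpolation=2)
cv2.imwrite('pics/d4.png',np.hstack([A,B])[:,:,::-1])
E
```

```text
time_s: 13.45
position: [0.4959, 0.1159, 0.2715]
tool_rot: [[-0.056, 0.998, 0.001], [0.998, 0.056, 0.0], [-0.0, 0.001, -1.0]]
ft_force: [0.2, 0.3, 0.9]
grip_width: 0.03
gripper_force: 0.0
head0 3.7 turn 0.010 rad (0.1 rows) shift cm [-24.13  -9.12   7.13] rows 6.4
```

View pics/d4.png

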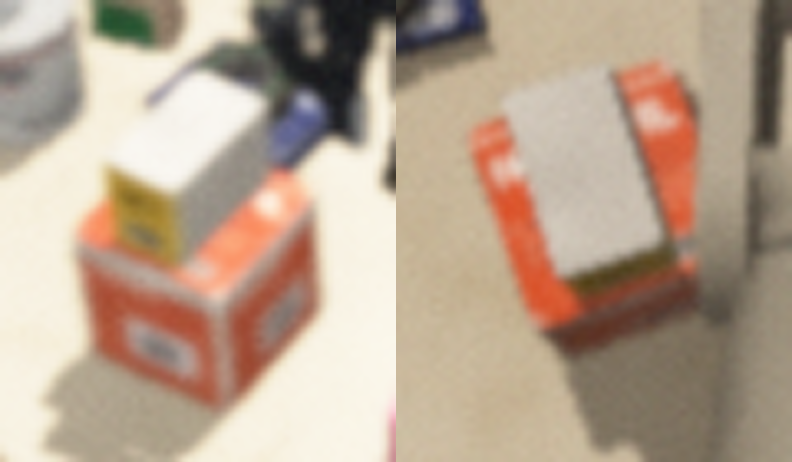

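The carton stands flat on the orange one, aligned with it. Now I'll compute the centring.

```bash
python3 - <<'E'
from h import *
a=shot('scene');b=shot('top')
ct=lambda u,v:(150+u/6.6-.42,155+v/6.6-.42); cs=lambda u,v:(190+u/6.6-.42,130+v/6.6-.42)
print('yel top',fit(b,[ct(*v) for v in((107,105),(217,68),(164,277),(272,242))],.163,.088,.05))
O=np.array([atz(b,ct(*v),.101)[:2] for v in((77,130),(149,328))]);print(O)
print('or top old',fit(b,[c3(*v) for v in((97,205),(335,120),(185,455),(435,360))],.101,.105,.105))
print('yel scene',fit(a,[cs(*v) for v in((203,70),(265,100),(106,167),(180,193))],.163,.088,.05))
O=np.array([atz(a,cs(*v),.101)[:2] for v in((78,232),(218,300),(320,215))]);print('or scene',(O[0]+O[2])/2,O)
E
```

```text
yel top (array([0.4749, 0.2791]), 20.5, np.float64(0.0026))
[[0.50563246 0.34356389]
 [0.41285677 0.30435998]]
or top old (array([0.4777, 0.2805]), 22.9, np.float64(0.0058))
yel scene (array([0.4756, 0.2722]), 23.3, np.float64(0.0036))
or scene [0.47174063 0.2644787 ] [[0.41300002 0.29964549]
 [0.44717976 0.20750748]
 [0.53048125 0.22931192]]
```

Stacking is good, off-centre by about 3 mm at most. Next, the pull bar.

```bash

python3 -m crank '[2.4,-4,-1.5,1,0.01, 2.4,-4,-1.5,1.2,0, 2.4,-4,-1.5,1.2,0, 2.4,-4,-1.5,1.2,0, 2.4,-4,-1.5,1.2,0, 2.4,-3.5,-1.5,1.2,0, 2.4,0,0,0,0, 2.4,0,0,0,0]'
python3 -c "
from h import *
go(.4175,-.13,.10,3.1)"
```

```text
time_s: 14.32
position: [0.4215, -0.1129, 0.204]
tool_rot: [[-0.048, 0.999, -0.001], [0.999, 0.048, 0.001], [0.001, -0.001, -1.0]]
ft_force: [-0.9, 0.3, -0.3]
grip_width: 0.0239
gripper_force: 0.0
head0 2.7 turn -0.006 rad (0.1 rows) shift cm [-1.69 -0.48 10.4 ] rows 2.5
```

```bash

python3 -m crank '[2.4,-1.7,-0.45,0,-0.006, 2.4,0,0,2.5,0, 2.4,0,0,3,0, 2.4,0,0,3,0, 2.4,0,0,1.9,0, 2.4,0,0,0,0, 2.4,0,0,0,0, 2.4,0,0,0,0]'
python3 -c "
from h import *
go(.4175,-.13,.037,3.1)"
```

```text
time_s: 14.98
position: [0.4195, -0.1285, 0.1016]
tool_rot: [[-0.058, 0.998, 0.002], [0.998, 0.058, -0.001], [-0.001, 0.002, -1.0]]
ft_force: [-0.9, -0.9, 0.1]
grip_width: 0.0242
gripper_force: 0.0
head0 3.3 turn 0.004 rad (0.0 rows) shift cm [-0.13 -0.22  6.46] rows 1.6
```

```bash

python3 -m crank '[2.4,-0.1,-0.15,1.0,0, 2.4,0,0,1.0,0, 2.4,0,0,1,0, 2.4,0,0,0.5,0, 2.4,0,0,0.5,0, 2.4,0,0,0.4,0, 2.4,0,0,0,0, 2.4,0,0,0,0]'
```

```text
time_s: 15.65
position: [0.4172, -0.1298, 0.0566]
tool_rot: [[-0.056, 0.998, 0.0], [0.998, 0.056, -0.0], [-0.0, 0.0, -1.0]]
ft_force: [-0.0, -0.1, -0.0]
grip_width: 0.024
gripper_force: 0.0
```

```bash

python3 -m crank '[2.4,0,0,0.4,0, 2.4,0,0,0.4,0, 2.4,0,0,0.4,0, 2.4,0,0,0.4,0, 2.4,0,0,0.3,0, 2.4,0,0,0,0, 2.4,0,0,0,0, 2.4,0,0,0,0]'
python3 -m crank '[0.6,0,0,0,0, 0.6,0,0,0,0, 0.6,0,0,0,0, 0.6,0,0,0,0, 0.6,0,0,0,0, 0.6,0,0,0,0, 0.6,0,0,0,0, 0.6,0,0,0,0]' 50
```

```text
time_s: 16.32
position: [0.4171, -0.1298, 0.0373]
tool_rot: [[-0.056, 0.998, 0.0], [0.998, 0.056, -0.0], [-0.0, 0.0, -1.0]]
ft_force: [-0.0, 0.8, 0.2]
grip_width: 0.0238
gripper_force: 0.0
time_s: 16.98
position: [0.4186, -0.1299, 0.0377]
tool_rot: [[-0.056, 0.998, 0.004], [0.998, 0.056, -0.001], [-0.001, 0.004, -1.0]]
ft_force: [8.3, 4.4, -2.2]
grip_width: 0.0102
gripper_force: 48.7
```

```bash

python3 -m crank '[0.6,0.1,0.15,0,0, 0.6,0,0,0,0, 0.6,0,0,0,0, 0.6,0,0,0,0, 0.6,0,0,0,0, 0.6,0,0,0,0, 0.6,0,0,0,0, 0.6,0,0,0,0]'
python3 - <<'E'
from h import *
s=env.observe(); p=s['position'];print(p,s['ft_force'],s['grip_width'])
R=.18304;f=np.arctan2(4,183)
for t in range(0,106,7):
    w=np.radians(t)+f; dx=.183-R*np.cos(w); dz=R*np.sin(w)-.004; print(t,round(dx*100,2),round(dz*100,2))
E
```

```text
time_s: 17.65
position: [0.4187, -0.1298, 0.0376]
tool_rot: [[-0.057, 0.998, 0.001], [0.998, 0.057, -0.002], [-0.002, 0.0, -1.0]]
ft_force: [-3.0, -7.0, 1.6]
grip_width: 0.0098
gripper_force: 49.2
[ 0.41870316 -0.12975029  0.03762158] [-3.00744545 -7.00906572  1.61440505] 0.009847353658088637
0 0.0 -0.0
7 0.19 2.23
14 0.64 4.42
21 1.36 6.53
28 2.33 8.54
35 3.54 10.42
42 4.97 12.14
49 6.6 13.67
56 8.4 14.99
63 10.35 16.09
70 12.42 16.93
77 14.57 17.52
84 16.78 17.84
91 19.02 17.89
98 21.24 17.67
105 23.42 17.17
```

```bash

python3 -m crank '[0.6,0,0.05,-1.12,0, 0.6,0,0.14,-1.11,0, 0.6,0,0.19,-1.1,0, 0.6,0,0.26,-1.09,0, 0.6,0,0.33,-1.07,0, 0.6,0,0.39,-1.04,0, 0.6,0,0,0,0, 0.6,0,0,0,0]' 60
python3 -m crank '[0.6,0,0.45,-1.02,0, 0.6,0,0.52,-0.99,0, 0.6,0,0.58,-0.96,0, 0.6,0,0.63,-0.92,0, 0.6,0,0.69,-0.88,0, 0.6,0,0.74,-0.84,0, 0.6,0,0,0,0, 0.6,0,0,0,0]'
```

```text
time_s: 18.32
position: [0.4316, -0.1289, 0.1033]
tool_rot: [[-0.057, 0.998, -0.001], [0.998, 0.057, -0.003], [-0.003, -0.001, -1.0]]
ft_force: [-4.7, -7.7, 3.7]
grip_width: 0.0096
gripper_force: 59.4
time_s: 18.98
position: [0.4656, -0.1269, 0.1597]
tool_rot: [[-0.057, 0.998, -0.006], [0.998, 0.057, -0.003], [-0.003, -0.006, -1.0]]
ft_force: [-17.8, -7.3, 15.6]
grip_width: 0.0094
gripper_force: 59.8
```

The radial force of about 23 N says my path runs slightly inside the true arc. I'll relax outward, then carry on.

```bash

python3 -m crank '[0.6,0,-0.15,-0.12,0, 0.6,0,0,0,0, 0.6,0,0.79,-0.79,0, 0.6,0,0.84,-0.74,0, 0.6,0,0.88,-0.68,0, 0.6,0,0.92,-0.64,0, 0.6,0,0,0,0, 0.6,0,0,0,0]'
python3 -m crank '[0.6,0,0.96,-0.58,0, 0.6,0,0.99,-0.52,0, 0.6,0,1.02,-0.45,0, 0.6,0,1.05,-0.39,0, 0.6,0,0,0,0, 0.6,0,0,0,0, 0.6,0,0,0,0, 0.6,0,0,0,0]'
```

```text
time_s: 19.65
position: [0.4993, -0.1249, 0.1904]
tool_rot: [[-0.056, 0.998, -0.003], [0.998, 0.056, -0.003], [-0.003, -0.003, -1.0]]
ft_force: [-14.5, -3.1, 20.1]
grip_width: 0.0096
gripper_force: 60.3
time_s: 20.32
position: [0.5412, -0.1224, 0.2104]
tool_rot: [[-0.056, 0.998, 0.003], [0.998, 0.056, -0.003], [-0.003, 0.003, -1.0]]
ft_force: [-3.9, -0.4, 16.1]
grip_width: 0.0096
gripper_force: 62.5
```

```bash

python3 -m crank '[0.6,0,1.07,-0.5,0, 0.6,0,1.08,-0.3,0, 0.6,0,1.10,-0.19,0, 0.6,0,1.11,-0.13,0, 0.6,0,1.12,-0.06,0, 0.6,0,1.12,0.01,0, 0.6,0,0,0,0, 0.6,0,0,0,0]'
python3 -m crank '[0.6,0,1.11,0.08,0, 0.6,0,1.11,0.14,0, 0.6,0,1.1,0.22,0, 0.6,0,1.08,0.28,0, 0.6,0,0,0,0, 0.6,0,0,0,0, 0.6,0,0,0,0, 0.6,0,0,0,0]'
python3 -c "
from h import *
ps=[]
s=env.observe();print(np.array(s['position'])-[.4187,-.1298,.0376],s['ft_force'])"
```

```text
time_s: 20.98
position: [0.6077, -0.1184, 0.2203]
tool_rot: [[-0.056, 0.998, 0.002], [0.998, 0.056, -0.001], [-0.001, 0.002, -1.0]]
ft_force: [3.0, -0.5, 4.0]
grip_width: 0.0097
gripper_force: 62.6
time_s: 21.65
position: [0.6514, -0.1158, 0.2128]
tool_rot: [[-0.056, 0.998, 0.003], [0.998, 0.056, -0.001], [-0.001, 0.003, -1.0]]
ft_force: [5.3, -0.1, 1.8]
grip_width: 0.0096
gripper_force: 63.4
[0.23274206 0.01400122 0.17524096] [ 5.32538054 -0.08129943  1.7517517 ]
```

```bash

python3 -m crank '[0.6,0,0.05,0,0, 0.6,0,0,0,0, 0.6,0,0,0,0, 0.6,0,0,0,0, 0.6,0,0,0,0, 0.6,0,0,0,0, 0.6,0,0,0,0, 0.6,0,0,0,0]'
python3 -m crank '[1.5,0,0,0,0, 2.4,0,0,0,0, 2.4,0,0,0,0, 2.4,0,0,0,0, 2.4,0,0,0,0, 2.4,0,0,0,0, 2.4,0,0,0,0, 2.4,0,0,0,0]'
python3 -m crank '[2.4,0,0,-0.5,0, 2.4,0,0,-1,0, 2.4,0,0,-1.5,0, 2.4,0,0,-2,0, 2.4,0,0,-2,0, 2.4,0,0,0,0, 2.4,0,0,0,0, 2.4,0,0,0,0]'
```

```text
time_s: 22.32
position: [0.6514, -0.1158, 0.2127]
tool_rot: [[-0.056, 0.998, 0.001], [0.998, 0.056, -0.001], [-0.001, 0.001, -1.0]]
ft_force: [3.3, -1.3, 5.2]
grip_width: 0.0096
gripper_force: 63.8
time_s: 22.98
position: [0.6512, -0.1156, 0.2122]
tool_rot: [[-0.056, 0.998, -0.0], [0.998, 0.056, 0.0], [0.0, -0.0, -1.0]]
ft_force: [-1.0, 1.4, 0.1]
grip_width: 0.0243
gripper_force: 0.0
time_s: 23.65
position: [0.6511, -0.1156, 0.2819]
tool_rot: [[-0.056, 0.998, -0.001], [0.998, 0.056, 0.0], [0.0, -0.001, -1.0]]
ft_force: [0.6, -0.3, -0.6]
grip_width: 0.024
gripper_force: 0.0
```

```bash

python3 -m crank '[1.5,0,-1,0,0, 0.5,0,-3,0,0, 0,0,-4,0,0, 0,0,-4,0,0, 0,0,-4,0,0, 0,4,-4,0,0, 0,4,-3,0,0, 0,4,0,0,0]'
python3 - <<'E'
from h import *
a=shot('scene');b=shot('top')
for q in('start_key_top','screen_handle','screen'): print(q,find(a,q),find(b,q))
for X in((.488,-.205,.052),): print(proj(a,X),proj(b,X))
A=cv2.resize(a['color'][180:280,240:360],None,fx=3.3,fy=3.3,interpolation=2)
B=cv2.resize(b['color'][130:230,260:380],None,fx=3.3,fy=3.3,interpolation=2)
q=proj(b,(.488,-.205,.052));cv2.circle(B,tuple(int(k) for k in (q-[260,130])*3.3),3,(255,0,0),1)
cv2.imwrite('pics/d5.png',np.hstack([A,B])[:,:,::-1])
E
```

```text
time_s: 24.32
position: [0.4275, -0.0247, 0.2817]
tool_rot: [[-0.052, 0.999, -0.002], [0.999, 0.052, 0.0], [0.0, -0.002, -1.0]]
ft_force: [1.0, 0.2, 1.9]
grip_width: -0.0003
gripper_force: 0.0
start_key_top [(0.48, [306.4, 257.4])] [(0.25, [316.2, 139.0])]
screen_handle [(0.84, [324.4, 204.6])] [(0.87, [314.8, 135.9]), (0.52, [385.5, 201.5])]
screen [(0.57, [324.7, 204.5])] [(0.7, [315.0, 138.1])]
[305.2091009  254.79191864] [335.10326186 187.15880841]
```

View pics/d5.png

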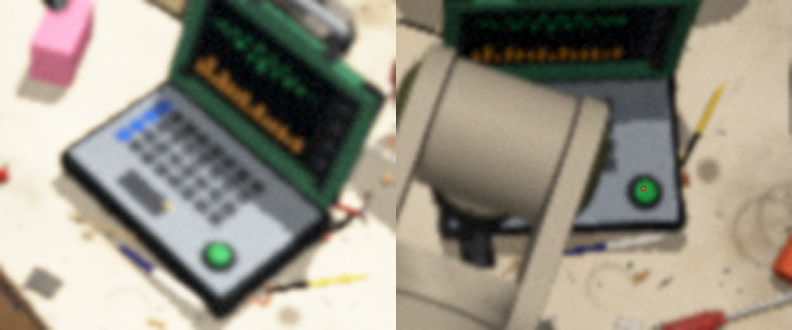

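The key is in view: top crop (644,191), 1 px from my computed dot, and scene (306,257), which matches after the bias. The screen leans slightly back. I'll aim for (.4865,-.205).

```bash

python3 -c "
from h import *
go(.4865,-.205,.08)"
python3 -m crank '[0,-3.5,1.0,2,0, 0,-3.5,1.0,2,0, 0,-3.5,1,2.5,0, 0,-3.5,1,3,0, 0,-3.2,0.8,3,0, 0,0,0,3,0, 0,0,0,2,0, 0,0,0,0,0]'
python3 -c "
from h import *
go(.4865,-.205,.08)"
```

```text
head0 3.1 turn 0.000 rad (0.0 rows) shift cm [-18.19   4.51  20.17] rows 6.6
time_s: 25.38
position: [0.4843, -0.1864, 0.1098]
tool_rot: [[-0.054, 0.999, -0.007], [0.999, 0.054, 0.005], [0.005, -0.007, -1.0]]
ft_force: [-0.5, 0.5, -0.8]
grip_width: -0.0001
gripper_force: 0.0
head0 3.1 turn 0.000 rad (0.0 rows) shift cm [-1.89  0.14  2.97] rows 0.8
```

```bash

python3 -m crank '[0,-1.1,0,0,0, 0,0,0,1.0,0, 0,0,0,1.0,0, 0,0,0,0.3,0, 0,0,0,0,0, 0,0,0,0,0, 0,0,0,0,0, 0,0,0,0,0]'
python3 -c "
from h import *
go(.4865,-.205,.058)"
```

```text
time_s: 26.05
position: [0.4872, -0.1973, 0.092]
tool_rot: [[-0.056, 0.998, 0.001], [0.998, 0.056, -0.001], [-0.001, 0.001, -1.0]]
ft_force: [0.1, 1.3, 0.5]
grip_width: -0.0001
gripper_force: 0.0
head0 3.2 turn 0.000 rad (0.0 rows) shift cm [-0.77 -0.12  3.4 ] rows 0.8
```

```bash

python3 -m crank '[0,-0.75,-0.1,0,0, 0,0,0,1.0,0, 0,0,0,1.0,0, 0,0,0,1.0,0, 0,0,0,0.3,0, 0,0,0,0,0, 0,0,0,0,0, 0,0,0,0,0]'
python3 -m crank '[0,0,0,0.2,0, 0,0,0,0.2,0, 0,0,0,0.2,0, 0,0,0,0.2,0, 0,0,0,0.1,0, 0,0,0,0,0, 0,0,0,0,0, 0,0,0,0,0]'
```

```text
time_s: 26.72
position: [0.4865, -0.2047, 0.0584]
tool_rot: [[-0.056, 0.998, 0.0], [0.998, 0.056, -0.0], [-0.0, 0.0, -1.0]]
ft_force: [0.5, 0.6, -0.1]
grip_width: 0.0004
gripper_force: 0.0
time_s: 27.38
position: [0.4864, -0.2046, 0.0493]
tool_rot: [[-0.056, 0.998, 0.0], [0.998, 0.056, -0.0], [-0.0, 0.0, -1.0]]
ft_force: [-0.7, 0.2, 3.0]
grip_width: -0.0002
gripper_force: 1.4
```

```bash

python3 -m crank '[0,0,0,0.1,0, 0,0,0,0.1,0, 0,0,0,0.1,0, 0,0,0,0.05,0, 0,0,0,0,0, 0,0,0,0,0, 0,0,0,0,0, 0,0,0,0,0]'
```

```text
time_s: 28.05
position: [0.4865, -0.2046, 0.0472]
tool_rot: [[-0.056, 0.998, 0.001], [0.998, 0.056, -0.001], [-0.001, 0.001, -1.0]]
ft_force: [-4.5, 2.8, 19.8]
grip_width: 0.0001
gripper_force: 10.1
```

The key bottomed out at z .0472 with 20 N. I'll retract and do a final numeric check.

```bash

python3 -m crank '[0,0,0,-1,0, 0,0,0,-3,0, 0,0,0,-4,0, 0,0,0,-4,0, 0,0,-3,-4,0, 0,0,-3,-2,0, 0,0,-2,0,0, 0,0,0,0,0]'
python3 - <<'E'
from h import *
a=shot('scene');b=shot('top')
for q in('screen_handle','yellow_carton','orange_carton','solvent_tin','grease_tube'): print(q,find(a,q),find(b,q))
E
python3 -m crank '[0,0,0,0,0, 0,0,0,0,0, 0,0,0,0,0, 0,0,0,0,0, 0,0,0,0,0, 0,0,0,0,0, 0,0,0,0,0, 0,0,0,0,0]'
```

```text
time_s: 28.72
position: [0.409, -0.2086, 0.2202]
tool_rot: [[-0.055, 0.999, 0.001], [0.999, 0.055, -0.001], [-0.001, 0.0, -1.0]]
ft_force: [-0.2, -1.3, 0.1]
grip_width: -0.0001
gripper_force: 0.0
screen_handle [(0.58, [333.7, 211.4])] [(0.94, [312.3, 137.9])]
yellow_carton [(0.62, [257.3, 203.3])] [(0.89, [233.7, 167.0]), (0.57, [179.7, 184.3])]
orange_carton [(0.63, [215.4, 182.4])] [(0.71, [192.8, 188.6])]
solvent_tin [] [(0.68, [106.4, 183.3]), (0.63, [309.8, 136.9]), (0.2, [131.5, 218.6])]
grease_tube [(0.95, [341.6, 307.7])] []
time_s: 29.98
position: [0.4114, -0.2088, 0.219]
tool_rot: [[-0.056, 0.998, -0.0], [0.998, 0.056, -0.0], [-0.0, -0.0, -1.0]]
ft_force: [0.3, -0.2, -0.4]
grip_width: -0.0003
gripper_force: 0.0
```

```bash
python3 -c "
from rig import env
print(env.close_job())"
```

```text
the job is handed in; nothing more can be done
None
```

The job is handed in at about 30 s: the yellow carton is flat on the orange one (about 3 mm off centre), the screen stands open at about 105° (worked out from the arm's travel), and the start key was pressed fully down (about 20 N).

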